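# Pack the buffer caddy

## Robot

A 6-joint arm with a two-finger parallel gripper is mounted at the origin on a cart in front of the work surface, level with it; the furniture and walls round the work are solid. World frame = base frame: x ahead of the robot, y to its left, z up, the work surface at z = 0. Lengths are in m, angles in rad, forces in N, time in s.
With the tool pointing down it reaches from about 0.225 to 0.875 m from the base axis. Payload 3.4 kg.
Tool frame: the origin (TCP) lies at the very end of the fingers, on their centre line; the grasp point (between the pads) lies 19 mm behind it; z points along the fingers, y is the direction in which the jaws open and shut (so a half turn about z gives the same grasp; the last joint's range is limited). The gripper opens to 85 mm and grips with 20 to 120 N. Pads are 22 mm wide; open, the fingers measure 114 mm over their backs; the gripper's body (76 mm by 85 mm) begins 54 mm behind the grasp point. The pads swing forward as they close: fully open they stand 13 mm farther back than shut.
Start: joints at [1.142, 0.276, 1.505, -0, 1.361, -0.121], TCP at [0.174, 0.548, 0.231] pointing down, gripper open.
Joint ranges: [-2.89, 2.89], [-0.75, 2.08], [0.22, 2.7], [-1.18, 4.32], [0.11, 2.71], [-2.7, 2.7]. Speed limits (rad/s): [2.57, 2.57, 3.14, 3.14, 3.14, 3.14].

## Interface

Orientations are given as a unit quaternion [w, x, y, z].
In Python, from rig import manip, eyes gives the robot as it stands. The module is installed in compiled form; this text tells all that it offers.
- The arm moves only by the tool servo_tool, never from a script. Its argument "deltas" is one flat list of numbers, 6 for each row, row after row: the shift along the tool's x, y, z in cm, then the turn, a rotation vector about the tool's x, y, z in degrees. A call has 1 to 20 rows; each row shifts and turns the pose as measured when the row begins, along the tool's axes as they then stand; what a row does not reach is not made up. A row lasts 1/10 s, in which the tool goes at most 50 mm and 8.59 degrees, less where a joint would pass 70% of its speed; a pose out of reach is approached as far as the arm can. A call with a gripper value outside its range is refused whole. "jaw" is the finger opening in cm, from 0 to 8.54, set as the call begins (left out, the last holds). The fingers move at their own pace and stop on an object; "grip_force" is the grip in N (left out, the last holds). Time passes only in rows, so rows that do not move let the fingers close. It gives the time, the measured TCP pose, the force and the opening at its end, in the units of the state.
- manip.get_state(): the state, without advancing time (a new reading comes with each control period).
- eyes.get_image(name): name is "scene" or "top" or "wrist"; returns (picture, depth): 480x640x3 uint8, red, green, blue; 480x640 float32, m along the optical axis (not along the pixel's ray), 0 where there is no reading.
- eyes.get_calibration(name): a dict with "camera_matrix" (3x3 intrinsics, pixels), "rvec" (rotation vector, rad) and "tvec" (3), from world to camera coordinates, as OpenCV has them. Camera axes: x right, y down, z forward; pixel columns grow to the right and rows downward; lengths in m; the calibration is good to about 2 mm. The wrist camera is an equidistant fisheye: a pixel r from the principal point sees the ray r / f radians off the axis. A picture is of the moment at which its call begins: read the wrist's pose just before it. get_calibration takes no time and is no camera call; for the wrist camera it gives the pose at the moment of the call.
- manip.sign_off(): hands the job in, once; it reports no verdict.
The state is a dict: "clock": time; "qpos": joint angles; "qd": joint speeds; "effort": joint torques, N m; "position": TCP position; "ee_rot": TCP orientation; "contact_force": force on the tool from outside, world axes, zero at the start; "moment": the same for the moment, N m; "width": finger opening in m.
Only numpy, scipy, OpenCV 4.12 (cv2) and the standard library are available. Lean on these libraries where they do the work, as an engineer would, in place of code of your own. Each camera call takes 0.05 s, during which the arm holds its last target.

## Task

Pack the calibration caddy: stand the pink-, yellow- and blue-capped buffer bottles in its three coloured holders, each upright and fully down in the holder that matches its cap. Leave the two white-capped sample bottles and the small amber bottle standing where they are, and do not tip any bottle over on the way.

Things in the scene. Friction and masses are not known exactly. Their poses are not given: they have to be found in the camera images.
- pink_buffer: white buffer bottle with a pink screw cap (told apart from the others by its cap colour), loose, 42 mm diameter, 98 mm tall, about 0.12 kg; straight round body of 42 mm diameter up to 60 mm, above it neck and cap of 29 mm diameter; origin at the centre of its underside, z up along the bottle. Any grasp yaw serves; a good grip is across the body 55 to 60 mm above its underside.
- yellow_buffer: white buffer bottle with a yellow screw cap (told apart from the others by its cap colour), loose, 42 mm diameter, 98 mm tall, about 0.12 kg; straight round body of 42 mm diameter up to 60 mm, above it neck and cap of 29 mm diameter; origin at the centre of its underside, z up along the bottle. Any grasp yaw serves; a good grip is across the body 55 to 60 mm above its underside.
- blue_buffer: white buffer bottle with a blue screw cap (told apart from the others by its cap colour), loose, 42 mm diameter, 98 mm tall, about 0.12 kg; straight round body of 42 mm diameter up to 60 mm, above it neck and cap of 29 mm diameter; origin at the centre of its underside, z up along the bottle. Any grasp yaw serves; a good grip is across the body 55 to 60 mm above its underside.
- pink_holder: pink round cup holder fixed in the caddy: open top, outer diameter 74 mm at the rim, inner diameter 66 mm at the mouth narrowing to 55 mm at the floor; origin at the centre of its underside, z up; inner floor 4 mm above the origin, rim 22 mm above it; x and y as the caddy's. A pink-capped bottle belongs here.
- yellow_holder: yellow round cup holder fixed in the caddy: open top, outer diameter 74 mm at the rim, inner diameter 66 mm at the mouth narrowing to 55 mm at the floor; origin at the centre of its underside, z up; inner floor 4 mm above the origin, rim 22 mm above it; x and y as the caddy's. A yellow-capped bottle belongs here.
- blue_holder: blue round cup holder fixed in the caddy: open top, outer diameter 74 mm at the rim, inner diameter 66 mm at the mouth narrowing to 55 mm at the floor; origin at the centre of its underside, z up; inner floor 4 mm above the origin, rim 22 mm above it; x and y as the caddy's. A blue-capped bottle belongs here.
- caddy: grey low carrying tray with a steel wire grip at each end, fixed on the worktop, 96 mm (x) by 276 mm (y) plus 20 mm for each grip, rim 22 mm high, floor 8 mm above the worktop; origin at the centre of its underside. Its three coloured holders stand on its floor in a row along its y axis at 85 mm spacing, in any order.
- sample_small: white sample bottle with a white screw cap and a red band, loose, 42 mm diameter, 118 mm tall; not part of the set; origin at the centre of its underside
- sample_large: larger white sample bottle with a white screw cap and a red band, loose, 46 mm diameter, 128 mm tall; not part of the set; origin at the centre of its underside
- amber_dropper: small amber bottle with a black cap, loose, 34 mm diameter, 73 mm tall; not part of the set; origin at the centre of its underside
Mind the look-alikes: they are no part of the job. Leave any turquoise look-alike of the sample_small alone. What is shaped like the blue_buffer but turquoise is not meant.

How it is judged:
By the outcome, as a careful person would: the job done as asked, in the order asked, and still so for the second after the job is handed in, with the robot touching nothing.
It also fails if it takes over 96 s, if anything falls off the work surface, if the arm or the gripper's body presses on something with over 40 N, if the wrist force passes 120 N, or if a joint passes its speed limit or range.

## Working session

There is one attempt and no reset: what is moved stays moved. The work goes in short steps, Python scripts to look and compute and a tool call to move; the robot and the scene stay as the last step left them, time stands still between calls to the robot, and variables do not carry over. Pictures are saved under pics/ and viewed, and the job is handed in when it is done.

Besides the shell and the picture viewer there is one more tool, called after ">>>" by a JSON object that holds its "name" and its "arguments", one argument or row to a line. servo_tool: Moves the arm, as the interface text tells. Its arguments: {"type":"object","properties":{"deltas":{"type":"array","items":{"type":"number"}},"jaw":{"type":"number"},"grip_force":{"type":"number"}},"required":["deltas"]}

```bash
mkdir -p pics; python3 - <<'E'
from rig import manip, eyes
import cv2, numpy as np
print(manip.get_state())
for n in ("scene","top","wrist"):
    c=eyes.get_calibration(n); print(n,c)
    im,d=eyes.get_image(n)
    np.savez(f"pics/{n}0.npz",im=im,d=d,K=c["camera_matrix"],r=c["rvec"],t=c["tvec"])
    cv2.imwrite(f"pics/{n}0.png",im[:,:,::-1])
E
```

```text
{'clock': 0.0, 'qpos': array([ 1.14201345e+00,  2.76651145e-01,  1.50612069e+00,  5.48007723e-05,
        1.36072268e+00, -1.21008491e-01]), 'qd': array([-3.22271951e-04,  1.36382353e-04,  8.83961591e-04,  8.74455937e-04,
       -9.93403066e-05,  7.00279165e-04]), 'effort': array([ 9.45823231e-04, -4.16768432e+01, -2.45800620e+01, -3.15378547e-04,
        1.10488309e-02, -6.80987725e-06]), 'position': array([0.17396153, 0.54750452, 0.23041267]), 'ee_rot': array([-2.83912699e-04,  1.53286138e-01,  9.88181388e-01, -9.07951234e-04]), 'contact_force': array([ 0.51682587, -0.61170028,  0.07677838]), 'moment': array([ 0.00609951,  0.05072848, -0.02581412]), 'width': 0.08534954002269685}
scene {'camera_matrix': array([[451.55679823,   0.        , 311.88751912],
       [  0.        , 451.55679823, 246.05963167],
       [  0.        ,   0.        ,   1.        ]]), 'rvec': array([ 2.14175623, -1.21102422,  0.48054421]), 'tvec': array([-0.26334299,  0.30176529,  0.76234785])}
top {'camera_matrix': array([[586.38630995,   0.        , 317.34178413],
       [  0.        , 586.38630995, 233.55011321],
       [  0.        ,   0.        ,   1.        ]]), 'rvec': array([ 2.12749478, -2.1234241 ,  0.2164528 ]), 'tvec': array([-0.03597144,  0.47855203,  1.25585294])}
wrist {'camera_matrix': array([[371.64829954,   0.        , 311.05344227],
       [  0.        , 371.64829954, 240.75361137],
       [  0.        ,   0.        ,   1.        ]]), 'rvec': array([-2.33029213, -1.70560474, -0.25482263]), 'tvec': array([-0.57503029, -0.03948879,  0.37925269])}
```

View pics/scene0.png

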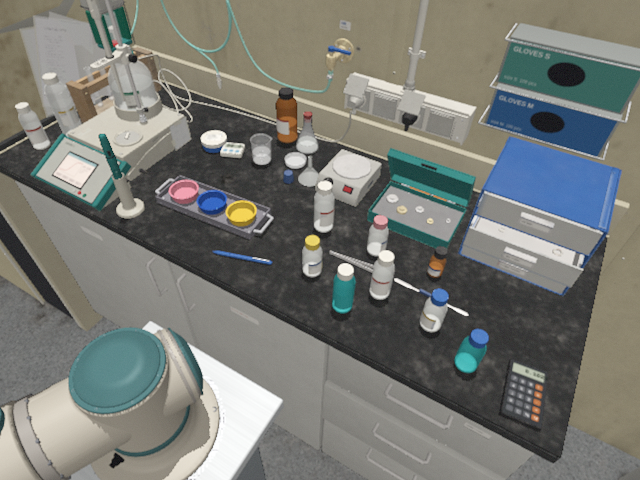

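View pics/top0.png

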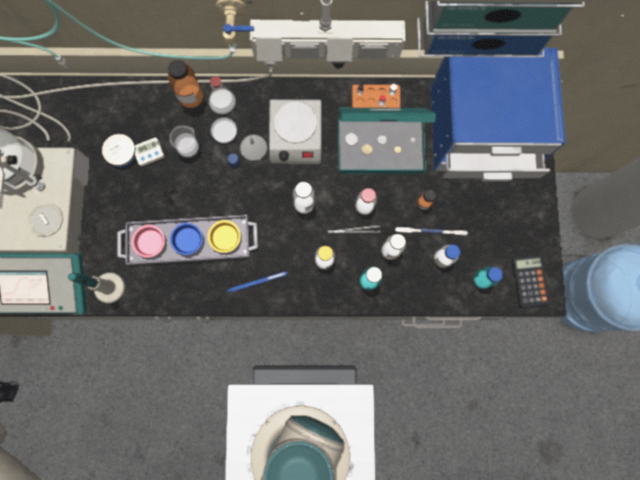

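View pics/wrist0.png

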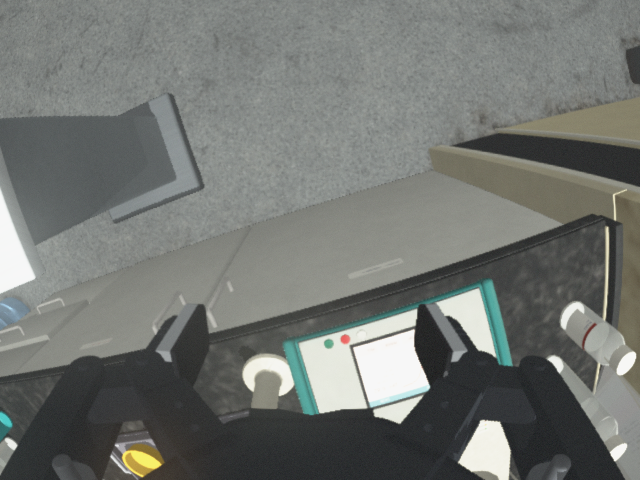

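The scene shows pink cap at about (380,222), yellow cap (313,243) and blue-on-white bottle (440,297). A turquoise bottle with a blue cap (478,338) and a turquoise one with a white cap (345,270) are decoys. The caddy has pink, blue and yellow cups at (184,190), (212,202), (241,213). In the top view the caps are near (368,195), (325,253) and (452,252). Next I measure by masks and depth.

```bash
cat > h.py <<'E'
import numpy as np, cv2
def load(n):
    z=np.load(f"pics/{n}.npz"); R=cv2.Rodrigues(z['r'])[0]; return z['im'],z['d'],z['K'],R,z['t'].ravel()
def ray(u,v,K,R,t,h):
    d=R.T@np.array([(u-K[0,2])/K[0,0],(v-K[1,2])/K[1,1],1]); c=-R.T@t
    return c+d*(h-c[2])/d[2]
def cloud(d,K,R,t):
    v,u=np.mgrid[:480,:640]; P=np.stack([(u-K[0,2])/K[0,0]*d,(v-K[1,2])/K[1,1]*d,d],-1)
    return (P-t)@R
H={'pink':[(165,180),(0,8)],'yellow':[(20,32)],'blue':[(108,125)],'turq':[(80,98)]}
def mask(im,c,s=110):
    hsv=cv2.cvtColor(im,cv2.COLOR_RGB2HSV); m=np.zeros(im.shape[:2],bool)
    for a,b in H[c]: m|=(hsv[...,0]>=a)&(hsv[...,0]<=b)&(hsv[...,1]>s)&(hsv[...,2]>90)
    return m.astype(np.uint8)
E
python3 - <<'E'
from h import *
for n in ('top0','scene0'):
    im,d,K,R,t=load(n); P=cloud(d,K,R,t)
    for c in ('pink','yellow','blue','turq'):
        m=mask(im,c,80)
        k,l,s,ce=cv2.connectedComponentsWithStats(m)
        for i in range(1,k):
            if s[i,4]<50 or s[i,4]>5000: continue
            q=P[(l==i)&(d>0)]
            if len(q)==0 or np.median(q[:,2])<-.1 or np.median(q[:,0])<.25: continue
            zt=np.percentile(q[:,2],90)
            top=q[np.abs(q[:,2]-zt)<.006]
            print(n,c,ce[i].round(1),s[i,2:],'z',np.percentile(q[:,2],[5,50,90]).round(3),'mid',((np.percentile(top[:,:2],3,0)+np.percentile(top[:,:2],97,0))/2).round(4),'ext',np.ptp(top[:,:2],0).round(3), 'ray@.098',ray(*ce[i],K,R,t,.098)[:2].round(4))
E
```

```text
top0 pink [215.1  81.2] [11 10 96] z [0.001 0.11  0.114] mid [0.8089 0.1924] ext [0.025 0.023] ray@.098 [0.8154 0.1949]
top0 pink [143.  238.4] [ 30  31 243] z [0.009 0.021 0.029] mid [0.464  0.3499] ext [0.069 0.064] ray@.098 [0.457  0.3353]
top0 yellow [223.9 236.2] [ 33  34 861] z [0.006 0.012 0.028] mid [0.4762 0.175 ] ext [0.072 0.072] ray@.098 [0.4623 0.1642]
top0 yellow [325.  252.1] [ 15  15 177] z [-0.001  0.096  0.098] mid [ 0.4272 -0.0508] ext [0.029 0.028] ray@.098 [ 0.4285 -0.0508]
top0 blue [236.7  28. ] [ 31   8 155] z [0.287 0.291 0.294] mid [0.8329 0.1215] ext [0.013 0.058] ray@.098 [0.9461 0.15  ]
top0 blue [232.7 158.6] [11 10 77] z [0.019 0.024 0.028] mid [0.6593 0.1601] ext [0.022 0.023] ray@.098 [0.6346 0.1504]
top0 blue [186.1 238.5] [ 33  33 831] z [0.006 0.012 0.028] mid [0.4709 0.2601] ext [0.071 0.073] ray@.098 [0.4569 0.2441]
top0 blue [452.8 251.1] [ 15  15 175] z [-0.001  0.096  0.098] mid [ 0.4308 -0.3218] ext [0.028 0.028] ray@.098 [ 0.4313 -0.3222]
top0 blue [495.1 273.8] [ 15  14 174] z [0.001 0.095 0.099] mid [ 0.3831 -0.4094] ext [0.028 0.031] ray@
[... 2369 characters left out ...]
mid [0.408  0.6359] ext [0.032 0.152] ray@.098 [0.3181 0.5449]
scene0 turq [432.  166.3] [ 87  36 720] z [0.15  0.155 0.159] mid [ 0.7071 -0.1853] ext [0.023 0.198] ray@.098 [ 0.7838 -0.1746]
scene0 turq [121.5 164.4] [11 12 54] z [0.08  0.084 0.088] mid [0.4119 0.4904] ext [0.023 0.036] ray@.098 [0.4007 0.464 ]
scene0 turq [427.5 193.4] [100  69 653] z [0.024 0.042 0.047] mid [ 0.7664 -0.1828] ext [0.026 0.197] ray@.098 [ 0.6842 -0.2014]
scene0 turq [342.8 294.4] [ 24  39 675] z [0.01  0.061 0.093] mid [ 0.3696 -0.1531] ext [0.031 0.039] ray@.098 [ 0.3367 -0.1707]
scene0 turq [468.5 356.4] [ 33  37 696] z [0.01  0.052 0.075] mid [ 0.3723 -0.4115] ext [0.028 0.037] ray@.098 [ 0.3331 -0.408 ]
```

```bash
python3 - <<'E'
from h import *
im,d,K,R,t=load('top0')
for n in ('top0','scene0'):
    im,d,K,R,t=load(n); P=cloud(d,K,R,t)
    m=((P[...,2]>.06)&(P[...,2]<.14)&(d>0)&(P[...,0]>.3)&(P[...,0]<.66)&(P[...,1]<.12)&(P[...,1]>-.5)).astype(np.uint8)
    k,l,s,ce=cv2.connectedComponentsWithStats(m)
    for i in range(1,k):
        if s[i,4]<60: continue
        q=P[l==i]; zt=np.percentile(q[:,2],95); top=q[np.abs(q[:,2]-zt)<.005]
        print(n,ce[i].round(),'z',zt.round(3),'mid',((np.percentile(top[:,:2],3,0)+np.percentile(top[:,:2],97,0))/2).round(4),np.ptp(top[:,:2],0).round(3),im[l==i][np.abs(q[:,2]-zt)<.005].mean(0).round())
im,d,K,R,t=load('top0')
cv2.imwrite('pics/topcrop.png',cv2.resize(im[140:320,110:560],None,fx=1.75,fy=1.75,interpolation=cv2.INTER_CUBIC)[:,:,::-1])
E
```

```text
top0 [484. 165.] z 0.129 mid [ 0.6279 -0.4019] [0.053 0.191] [139. 139. 142.]
top0 [303. 195.] z 0.128 mid [ 0.5582 -0.0038] [0.031 0.03 ] [240. 240. 238.]
top0 [367. 198.] z 0.099 mid [ 0.5539 -0.1442] [0.027 0.028] [230. 168. 171.]
top0 [429. 195.] z 0.076 mid [ 0.5604 -0.2816] [0.023 0.024] [75. 73. 72.]
top0 [395. 245.] z 0.119 mid [ 0.4492 -0.203 ] [0.028 0.028] [241. 241. 236.]
top0 [449. 253.] z 0.099 mid [ 0.4307 -0.3222] [0.028 0.028] [ 81. 114. 182.]
top0 [325. 255.] z 0.099 mid [ 0.427  -0.0508] [0.028 0.028] [239. 225. 128.]
top0 [372. 277.] z 0.119 mid [ 0.3795 -0.1516] [0.027 0.028] [240. 240. 236.]
top0 [491. 275.] z 0.099 mid [ 0.3831 -0.4096] [0.03 0.03] [ 78. 111. 178.]
scene0 [324. 199.] z 0.129 mid [ 0.5538 -0.0057] [0.034 0.029] [227. 223. 213.]
scene0 [513. 248.] z 0.137 mid [ 0.6353 -0.407 ] [0.009 0.189] [130. 131. 132.]
scene0 [379. 227.] z 0.099 mid [ 0.5504 -0.1461] [0.031 0.03 ] [208. 155. 158.]
scene0 [312. 248.] z 0.099 mid [ 0.4235 -0.0524] [0.03 0.03] [220. 199. 101.]
scene0 [440. 253.] z 0.075 mid [ 0.5573 -0.2842] [0.025 0.024] [79. 77. 76.]
scene0 [383. 268.] z 0.119 mid [ 0.4452 -0.2043] [0.032 0.028] [230. 226. 216.]
scene0 [344. 281.] z 0.119 mid [ 0.3749 -0.1532] [0.03  0.029] [232. 228. 218.]
scene0 [437. 303.] z 0.099 mid [ 0.427  -0.3237] [0.029 0.029] [ 78. 120. 182.]
scene0 [475. 344.] z 0.099 mid [ 0.3791 -0.4112] [0.031 0.029] [ 77. 119. 182.]
```

View pics/topcrop.png

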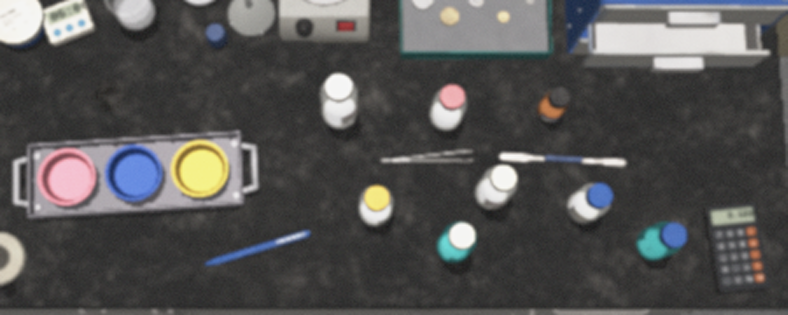

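Bottles from both views: pink (0.552,-0.145), yellow (0.425,-0.052), blue (0.429,-0.323). Holders: pink (0.464,0.344), blue (0.469,0.259), yellow (0.474,0.174). The crop confirms this order. I turn the tool first so the jaws run along world x.

>>> {"name": "servo_tool", "arguments": {
  "deltas": [0, 0, -1, 0, 0, 8.1, 0, 0, -1, 0, 0, 8.1, 0, 0, -1, 0, 0, 8.1, 0, 0, -1, 0, 0, 8.1, 0, 0, -1, 0, 0, 8.1, 0, 0, -1, 0, 0, 8.1, 0, 0, -1, 0, 0, 8.1, 0, 0, -1, 0, 0, 8.1, 0, 0, -1, 0, 0, 8.1],
  "jaw": 7.5,
  "grip_force": 40
}}

```text
clock: 1.05
position: [0.1729, 0.5451, 0.3181]
ee_rot: [0.003, 0.728, 0.685, -0.007]
contact_force: [0.3, -0.6, 0.3]
width: 0.0749
```

```bash
cat > go.py <<'E'
import sys
from rig import manip
import numpy as np
from scipy.spatial.transform import Rotation as Rn
def to(x,y,z,psi=0.0):
    s=manip.get_state(); w,a,b,c=s['ee_rot']; R=Rn.from_quat([a,b,c,w]); M=R.as_matrix()
    p=s['position']; d=M.T@(np.array([x,y,z])-p)*100
    T=np.array([[np.sin(-psi),np.cos(psi),0],[np.cos(psi),np.sin(psi),0],[0,0,-1]]).T
    T=np.stack([[-np.sin(psi),np.cos(psi),0],[np.cos(psi),np.sin(psi),0],[0,0,-1]],1)
    r=np.degrees(Rn.from_matrix(M.T@T).as_rotvec())
    print('t',round(float(s['clock']),2),'pos',p.round(4),'w',round(float(s['width']),4),'F',s['contact_force'].round(1),'q6',s['qpos'][5].round(2)); print('delta cm',d.round(2),'rot deg',r.round(2))
if __name__=='__main__': to(*map(float,sys.argv[1:]))
E
python3 go.py .552 -.145 .20
```

```text
t 1.05 pos [0.1729 0.5451 0.3181] w 0.0749 F [ 0.3 -0.6  0.3] q6 1.2
delta cm [-66.4   42.12  12.49] rot deg [-0.32  0.76 -3.51]
```

>>> {"name": "servo_tool", "arguments": {
  "deltas": [-3.7, 2.3, 0.3, 0, 0.1, -0.3, -3.7, 2.3, 0.3, 0, 0.1, -0.3, -3.7, 2.3, 0.3, 0, 0.1, -0.3, -3.7, 2.3, 0.3, 0, 0.1, -0.3, -3.7, 2.3, 0.3, 0, 0.1, -0.3, -3.7, 2.3, 0.3, 0, 0.1, -0.3, -3.7, 2.3, 0.3, 0, 0, -0.3, -3.7, 2.3, 0.3, 0, 0, -0.3, -3.7, 2.3, 0.3, 0, 0, -0.3, -3.7, 2.3, 0.5, 0, 0, -0.3, -3.7, 2.3, 1, 0, 0, -0.3, -3.7, 2.3, 1, 0, 0, -0.2, -3.7, 2.3, 1, 0, 0, 0, -3.7, 2.3, 1, 0, 0, 0, -3.7, 2.3, 1, 0, 0, 0, -3.7, 2.3, 1, 0, 0, 0, -3.7, 2.3, 1, 0, 0, 0, 0, 0, 0, 0, 0, 0]
}}

```text
clock: 2.85
position: [0.5624, -0.1155, 0.208]
ee_rot: [-0.002, 0.706, 0.709, 0.0]
contact_force: [0.4, 0.6, -0.5]
width: 0.0749
```

```bash
python3 go.py .552 -.145 .20
```

```text
t 2.85 pos [ 0.5624 -0.1155  0.208 ] w 0.0749 F [ 0.4  0.6 -0.5] q6 -0.33
delta cm [-2.95 -1.05  0.8 ] rot deg [-0.14 -0.15  0.25]
```

>>> {"name": "servo_tool", "arguments": {
  "deltas": [-1.6, -0.5, 1, 0, 0, 0, -1.3, -0.5, 2, 0, 0, 0, 0, 0, 2, 0, 0, 0, 0, 0, 1, 0, 0, 0, 0, 0, 0, 0, 0, 0]
}}

```text
clock: 3.35
position: [0.551, -0.1447, 0.1449]
ee_rot: [-0.004, 0.706, 0.708, 0.0]
contact_force: [0.1, 0.7, -0.0]
width: 0.075
```

```bash
cat > look.py <<'E'
import sys,cv2,numpy as np
from rig import eyes
n,o=sys.argv[1:3]
c=eyes.get_calibration(n); im,d=eyes.get_image(n)
np.savez(f"pics/{o}.npz",im=im,d=d,K=c["camera_matrix"],r=c["rvec"],t=c["tvec"])
if len(sys.argv)>3:
    a,b,e,f=map(int,sys.argv[3:7]); im=cv2.resize(im[b:f,a:e],None,fx=2,fy=2,interpolation=cv2.INTER_CUBIC)
cv2.imwrite(f"pics/{o}.png",im[:,:,::-1])
E
python3 go.py .552 -.145 .034; python3 look.py wrist w1
```

```text
t 3.35 pos [ 0.551  -0.1447  0.1449] w 0.075 F [ 0.1  0.7 -0. ] q6 -0.38
delta cm [-0.09  0.16 11.09] rot deg [-0.31 -0.31  0.12]
```

View pics/w1.png

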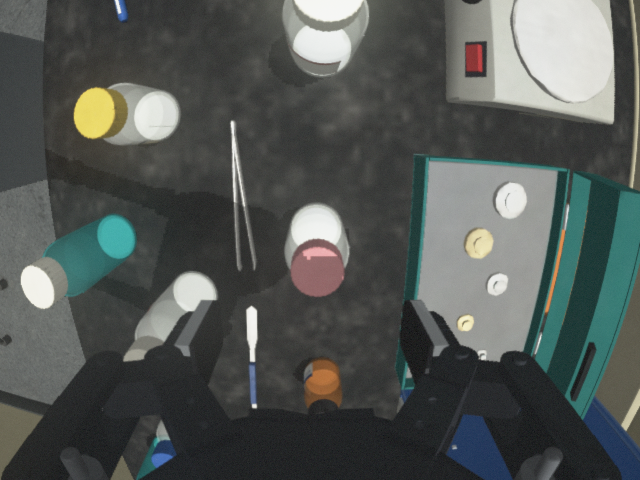

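The wrist view shows the pink cap at (318,267), midway between the fingers, with the teal box edge at column 415. I check its position from this view.

```bash
cat >> h.py <<'E'
def fray(u,v,K,R,t,h):
    x=np.array([u-K[0,2],v-K[1,2]])/K[0,0]; r=np.hypot(*x); d=R.T@np.r_[x/r*np.sin(r),np.cos(r)]; c=-R.T@t
    return c+d*(h-c[2])/d[2]
E
python3 - <<'E'
from h import *
im,d,K,R,t=load('w1')
for u,v,h in((318,267.5,.098),(415,155,.047),(412,290,.047)): print(fray(u,v,K,R,t,h).round(4))
E
```

```text
[ 0.5559 -0.1421  0.098 ]
[ 0.6201 -0.0831  0.047 ]
[ 0.6253 -0.1795  0.047 ]
```

>>> {"name": "servo_tool", "arguments": {
  "deltas": [0.1, 0.1, 1, 0, -0.3, 0, 0, 0.1, 2, 0, 0, 0, 0, 0, 2, 0, 0, 0, 0, 0, 2, 0, 0, 0, 0, 0, 2, 0, 0, 0, 0, 0, 1.2, 0, 0, 0, 0, 0, 0.3, 0, 0, 0, 0, 0, 0, 0, 0, 0],
  "jaw": 6.5
}}

```text
clock: 4.2
position: [0.5597, -0.1415, 0.0423]
ee_rot: [0.006, 0.705, 0.71, 0.001]
contact_force: [-0.1, 0.7, 0.1]
width: 0.065
```

```bash
python3 go.py .553 -.144 .034
```

```text
t 4.2 pos [ 0.5597 -0.1415  0.0423] w 0.065 F [-0.1  0.7  0.1] q6 -0.37
delta cm [-0.24 -0.68  0.83] rot deg [0.56 0.33 0.41]
```

>>> {"name": "servo_tool", "arguments": {
  "deltas": [-0.2, -0.6, 0, 0.5, 0.3, 0.4, 0, 0, 0.5, 0, 0, 0, 0, 0, 0.2, 0, 0, 0, 0, 0, 0, 0, 0, 0]
}}

```text
clock: 4.6
position: [0.5552, -0.1445, 0.0376]
ee_rot: [0.003, 0.707, 0.707, 0.001]
contact_force: [1.2, -0.2, 0.4]
width: 0.0651
```

```bash
python3 go.py .553 -.144 .034
```

```text
t 4.6 pos [ 0.5552 -0.1445  0.0376] w 0.0651 F [ 1.2 -0.2  0.4] q6 -0.38
delta cm [ 0.05 -0.22  0.36] rot deg [ 0.32  0.13 -0.02]
```

>>> {"name": "servo_tool", "arguments": {
  "deltas": [0, -0.2, 0.3, 0.3, 0.1, 0, 0, 0, 0.1, 0, 0, 0]
}}

```text
clock: 4.8
position: [0.5534, -0.1448, 0.0339]
ee_rot: [0.001, 0.707, 0.707, 0.0]
contact_force: [-0.5, -0.5, -0.2]
width: 0.0653
```

>>> {"name": "servo_tool", "arguments": {
  "deltas": [0, 0, 0, 0, 0, 0, 0, 0, 0, 0, 0, 0, 0, 0, 0, 0, 0, 0, 0, 0, 0, 0, 0, 0, 0, 0, 0, 0, 0, 0, 0, 0, 0, 0, 0, 0, 0, 0, 0, 0, 0, 0, 0, 0, 0, 0, 0, 0],
  "jaw": 3.0,
  "grip_force": 40
}}

```text
clock: 5.6
position: [0.5536, -0.1448, 0.034]
ee_rot: [0.001, 0.707, 0.707, 0.0]
contact_force: [-0.3, -0.8, 0.2]
width: 0.0408
```

```bash
python3 go.py .553 -.144 .034
```

```text
t 5.6 pos [ 0.5536 -0.1448  0.034 ] w 0.0408 F [-0.3 -0.8  0.2] q6 -0.38
delta cm [ 0.08 -0.06 -0.  ] rot deg [ 0.07  0.06 -0.02]
```

Gripped at 41 mm. Lifting.

>>> {"name": "servo_tool", "arguments": {
  "deltas": [0, 0, -1, 0, 0, 0, 0, 0, -2, 0, 0, 0, 0, 0, -2.5, 0, 0, 0, 0, 0, -2.5, 0, 0, 0, 0, 0, -2.5, 0, 0, 0, 0, 0, -2.5, 0, 0, 0, 0, 0, -2.5, 0, 0, 0, 0, 0, -1.5, 0, 0, 0, 0, 0, 0, 0, 0, 0]
}}

```text
clock: 6.5
position: [0.5519, -0.1438, 0.2137]
ee_rot: [-0.0, 0.707, 0.707, -0.0]
contact_force: [0.3, 0.1, -1.2]
width: 0.041
```

```bash
python3 go.py .464 .344 .19; python3 look.py wrist w2
```

```text
t 6.5 pos [ 0.5519 -0.1438  0.2137] w 0.041 F [ 0.3  0.1 -1.2] q6 -0.38
delta cm [48.77 -8.81  2.39] rot deg [-0.05 -0.02 -0.03]
```

View pics/w2.png

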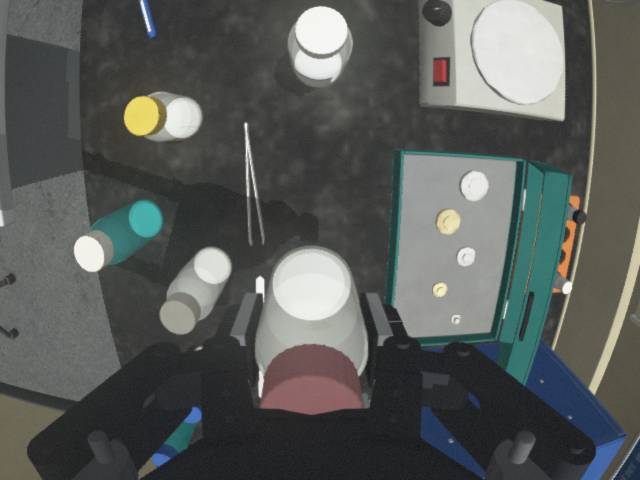

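The pink bottle hangs upright in the jaws (bottle seen at (310,330)). Carrying it to the pink holder.

>>> {"name": "servo_tool", "arguments": {
  "deltas": [1.5, -0.3, 0, 0, 0, 0, 2.5, -0.45, 0, 0, 0, 0, 3, -0.54, 0, 0, 0, 0, 3, -0.54, 0, 0, 0, 0, 3, -0.54, 0, 0, 0, 0, 3, -0.54, 0, 0, 0, 0, 3, -0.54, 0, 0, 0, 0, 3, -0.54, 0, 0, 0, 0, 3, -0.54, 0, 0, 0, 0, 3, -0.54, 0, 0, 0, 0, 3, -0.54, 0, 0, 0, 0, 3, -0.54, 0, 0, 0, 0, 3, -0.54, 0, 0, 0, 0, 3, -0.54, 0, 0, 0, 0, 3, -0.54, 0, 0, 0, 0, 2.5, -0.45, 0, 0, 0, 0, 1.5, -0.3, 0, 0, 0, 0, 0, 0, 0, 0, 0, 0, 0, 0, 0, 0, 0, 0]
}}

```text
clock: 8.45
position: [0.4333, 0.3556, 0.1912]
ee_rot: [-0.021, 0.706, 0.707, -0.021]
contact_force: [-0.5, 0.1, -1.7]
width: 0.0408
```

```bash
python3 go.py .464 .344 .1; python3 look.py wrist w3
```

```text
t 8.45 pos [0.4333 0.3556 0.1912] w 0.0408 F [-0.5  0.1 -1.7] q6 0.53
delta cm [-1.17  3.61  8.92] rot deg [-3.39 -0.03  0.1 ]
```

View pics/w3.png

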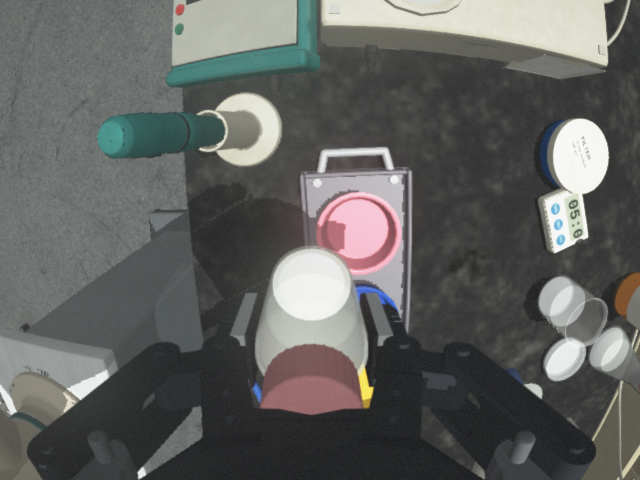

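The tool drifted 3.4° out of plumb on the way, so I'll right it. The pink cup shows at about (360,232) under the tool and I measure it from here.

```bash
python3 - <<'E'
from h import *
im,d,K,R,t=load('w3')
m=mask(im,'pink',60); k,l,s,ce=cv2.connectedComponentsWithStats(m)
for i in range(1,k):
    if s[i,4]<300: continue
    c=cv2.findContours((l==i).astype(np.uint8),0,1)[0][0][:,0]
    h=cv2.convexHull(c)[:,0]
    w=np.array([fray(u,v,K,R,t,.030)[:2] for u,v in h.astype(float)])
    print(s[i],cv2.minEnclosingCircle(w.astype(np.float32)),ce[i])
E
```

```text
[ 316  192   84   83 2492] ((0.46503061056137085, 0.34443995356559753), 0.03689804673194885) [356.85794543 236.07744783]
[ 260  345  103   70 5548] ((0.42334601283073425, 0.1726824790239334), 0.060772985219955444) [311.06272531 381.62815429]
```

>>> {"name": "servo_tool", "arguments": {
  "deltas": [0, 0, 0, -3.4, 0, 0, 0, 0, 0, 0, 0, 0]
}}

```text
clock: 8.7
position: [0.4339, 0.3528, 0.1907]
ee_rot: [0.001, 0.708, 0.707, -0.0]
contact_force: [-1.0, -0.2, -1.6]
width: 0.0407
```

```bash
python3 go.py .464 .344 .1
```

```text
t 8.7 pos [0.4339 0.3528 0.1907] w 0.0407 F [-1.  -0.2 -1.6] q6 0.56
delta cm [-0.87  3.01  9.07] rot deg [ 0.03  0.07 -0.1 ]
```

>>> {"name": "servo_tool", "arguments": {
  "deltas": [-0.4, 1.5, 0, 0, 0, 0, -0.4, 1.5, 0, 0, 0, 0, 0, 0, 0, 0, 0, 0, 0, 0, 2, 0, 0, 0, 0, 0, 2.5, 0, 0, 0, 0, 0, 2.5, 0, 0, 0, 0, 0, 1.5, 0, 0, 0, 0, 0, 0, 0, 0, 0]
}}

```text
clock: 9.5
position: [0.4753, 0.34, 0.104]
ee_rot: [0.001, 0.711, 0.703, 0.001]
contact_force: [-0.5, -0.3, -0.9]
width: 0.0413
```

```bash
python3 go.py .464 .344 .046
```

```text
t 9.5 pos [0.4753 0.34   0.104 ] w 0.0413 F [-0.5 -0.3 -0.9] q6 0.52
delta cm [ 0.39 -1.15  5.8 ] rot deg [ 0.16 -0.02 -0.69]
```

>>> {"name": "servo_tool", "arguments": {
  "deltas": [0.4, -1.1, 0.5, 0, 0, -0.5, 0, 0, 1.5, 0, 0, 0, 0, 0, 1, 0, 0, 0, 0, 0, 0, 0, 0, 0]
}}

```text
clock: 9.9
position: [0.4651, 0.3453, 0.075]
ee_rot: [0.001, 0.709, 0.706, 0.003]
contact_force: [-0.6, 1.0, -1.7]
width: 0.0408
```

```bash
python3 go.py .4645 .344 .046
```

```text
t 9.9 pos [0.4651 0.3453 0.075 ] w 0.0408 F [-0.6  1.  -1.7] q6 0.52
delta cm [-0.14 -0.08  2.9 ] rot deg [ 0.25 -0.17 -0.25]
```

>>> {"name": "servo_tool", "arguments": {
  "deltas": [-0.1, 0, 0.8, 0.2, -0.1, -0.2, 0, 0, 0.8, 0, 0, 0, 0, 0, 0.7, 0, 0, 0, 0, 0, 0.3, 0, 0, 0, 0, 0, 0, 0, 0, 0]
}}

```text
clock: 10.4
position: [0.466, 0.3453, 0.0487]
ee_rot: [0.0, 0.707, 0.707, 0.002]
contact_force: [-0.5, 0.5, -0.2]
width: 0.041
```

```bash
python3 go.py .4645 .344 .046
```

```text
t 10.4 pos [0.466  0.3453 0.0487] w 0.041 F [-0.5  0.5 -0.2] q6 0.52
delta cm [-0.13 -0.15  0.27] rot deg [ 0.19 -0.17 -0.01]
```

>>> {"name": "servo_tool", "arguments": {
  "deltas": [0, 0, 0.2, 0, 0, 0, 0, 0, 0.1, 0, 0, 0, 0, 0, 0, 0, 0, 0]
}}

```text
clock: 10.7
position: [0.4664, 0.3455, 0.0461]
ee_rot: [0.0, 0.707, 0.707, 0.003]
contact_force: [-0.3, -0.9, -1.4]
width: 0.041
```

```bash
python3 go.py .4645 .344 .046
```

```text
t 10.7 pos [0.4664 0.3455 0.0461] w 0.041 F [-0.3 -0.9 -1.4] q6 0.52
delta cm [-0.15 -0.19  0.01] rot deg [ 0.23 -0.2  -0.03]
```

>>> {"name": "servo_tool", "arguments": {
  "deltas": [0, 0, 0.1, 0, 0, 0, 0, 0, 0.1, 0, 0, 0, 0, 0, 0, 0, 0, 0]
}}

```text
clock: 11.0
position: [0.4667, 0.3459, 0.0464]
ee_rot: [0.0, 0.707, 0.707, 0.003]
contact_force: [0.1, -1.0, -1.2]
width: 0.0409
```

```bash
python3 go.py .4645 .344 .046
```

```text
t 11.0 pos [0.4667 0.3459 0.0464] w 0.0409 F [ 0.1 -1.  -1.2] q6 0.52
delta cm [-0.19 -0.22  0.04] rot deg [ 0.31 -0.26 -0.02]
```

>>> {"name": "servo_tool", "arguments": {
  "deltas": [0, 0, 0.3, 0.2, -0.2, 0, 0, 0, 0.2, 0, 0, 0, 0, 0, 0, 0, 0, 0]
}}

```text
clock: 11.3
position: [0.4672, 0.3463, 0.0466]
ee_rot: [0.001, 0.707, 0.707, 0.002]
contact_force: [-0.1, -0.1, -1.7]
width: 0.0407
```

```bash
python3 go.py .4645 .344 .046; python3 look.py scene s3 120 130 320 280
```

```text
t 11.3 pos [0.4672 0.3463 0.0466] w 0.0407 F [-0.1 -0.1 -1.7] q6 0.52
delta cm [-0.23 -0.27  0.05] rot deg [ 0.23 -0.13 -0.02]
```

View pics/s3.png

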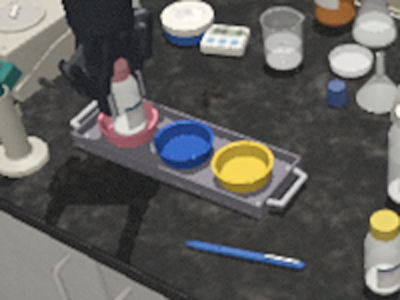

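The arm no longer sinks at TCP z 0.0464, exactly the grip height plus 12 mm. The bottle is therefore on the holder floor, standing in the pink cup in the scene view (crop (128,105)). Releasing gently.

>>> {"name": "servo_tool", "arguments": {
  "deltas": [0, 0, 0, 0, 0, 0, 0, 0, 0, 0, 0, 0, 0, 0, 0, 0, 0, 0, 0, 0, 0, 0, 0, 0, 0, 0, 0, 0, 0, 0],
  "jaw": 6.5
}}

```text
clock: 11.85
position: [0.4678, 0.3466, 0.0454]
ee_rot: [0.001, 0.707, 0.707, 0.002]
contact_force: [-0.1, -0.3, -0.0]
width: 0.0652
```

>>> {"name": "servo_tool", "arguments": {
  "deltas": [0, 0, -1, 0, 0, 0, 0, 0, -2, 0, 0, 0, 0, 0, -2.5, 0, 0, 0, 0, 0, -2.5, 0, 0, 0, 0, 0, -2.5, 0, 0, 0, 0, 0, -2.5, 0, 0, 0, 0, 0, -1, 0, 0, 0, 0, 0, 0, 0, 0, 0]
}}

```text
clock: 12.65
position: [0.4669, 0.3461, 0.1939]
ee_rot: [0.001, 0.707, 0.707, 0.003]
contact_force: [-0.1, 0.0, -0.4]
width: 0.065
```

```bash
python3 go.py .425 -.052 .19; python3 look.py wrist w4
```

```text
t 12.65 pos [0.4669 0.3461 0.1939] w 0.065 F [-0.1  0.  -0.4] q6 0.52
delta cm [-39.81  -4.18   0.27] rot deg [ 0.27 -0.15 -0.03]
```

View pics/w4.png

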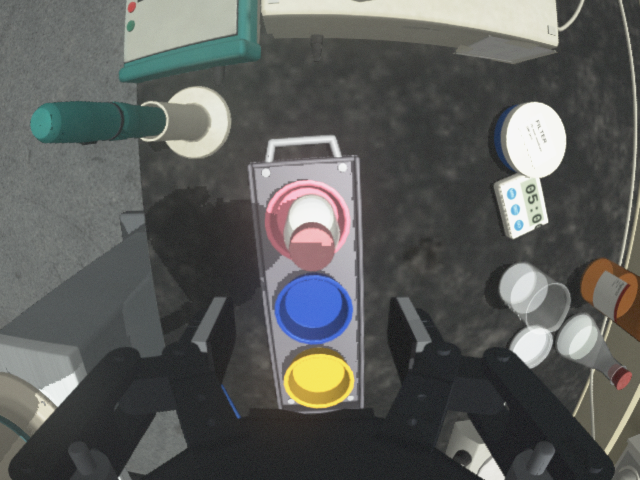

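The pink bottle stands in the pink cup (cap at (312,243)). The blue cup is at (313,308) and the yellow at (319,378), and I re-measure all three from this view.

```bash
python3 - <<'E'
from h import *
im,d,K,R,t=load('w4')
for cn in ('pink','yellow','blue'):
  m=mask(im,cn,70); k,l,s,ce=cv2.connectedComponentsWithStats(m)
  i=1+np.argmax(s[1:,4])
  c=np.vstack(cv2.findContours((l==i).astype(np.uint8),0,1)[0])[:,0]
  h=cv2.convexHull(c)[:,0]
  w=np.array([fray(u,v,K,R,t,.030)[:2] for u,v in h.astype(float)])
  print(cn,s[i],cv2.minEnclosingCircle(w.astype(np.float32)))
print('pink cap', fray(312,245,K,R,t,.110))
E
```

```text
pink [ 265  184   82   86 2334] ((0.46206334233283997, 0.33940619230270386), 0.03950989991426468)
yellow [ 283  347   72   62 3337] ((0.4762856364250183, 0.17836178839206696), 0.04115377739071846)
blue [ 274  273   79   72 4376] ((0.4714578092098236, 0.26034194231033325), 0.03790353238582611)
pink cap [0.46926105 0.34948275 0.11      ]
```

>>> {"name": "servo_tool", "arguments": {
  "deltas": [-2, -0.2, 0, 0, 0, 0, -3, -0.4, 0, 0, 0, 0, -3.5, -0.4, 0, 0, 0, 0, -3.5, -0.4, 0, 0, 0, 0, -3.5, -0.4, 0, 0, 0, 0, -3.5, -0.4, 0, 0, 0, 0, -3.5, -0.4, 0, 0, 0, 0, -3.5, -0.4, 0, 0, 0, 0, -3.5, -0.4, 0, 0, 0, 0, -3.5, -0.4, 0, 0, 0, 0, -3, -0.3, 0, 0, 0, 0, -2, 0, 0, 0, 0, 0, 0, 0, 0, 0, 0, 0, 0, 0, 0, 0, 0, 0]
}}

```text
clock: 14.1
position: [0.4024, -0.0584, 0.1745]
ee_rot: [-0.012, 0.707, 0.707, -0.016]
contact_force: [0.0, 1.0, -0.2]
width: 0.0649
```

```bash
python3 go.py .425 -.052 .14
```

```text
t 14.1 pos [ 0.4024 -0.0584  0.1745] w 0.0649 F [ 0.   1.  -0.2] q6 -0.29
delta cm [0.66 2.4  3.35] rot deg [-2.26  0.39 -0.06]
```

>>> {"name": "servo_tool", "arguments": {
  "deltas": [0.4, 1.2, 0, -2.2, 0.4, 0, 0.3, 1.1, 0, 0, 0, 0, 0, 0, 0.5, 0, 0, 0, 0, 0, 0, 0, 0, 0]
}}

```text
clock: 14.5
position: [0.4235, -0.0483, 0.1665]
ee_rot: [-0.003, 0.707, 0.708, -0.001]
contact_force: [-0.6, -1.2, -0.4]
width: 0.0648
```

```bash
python3 go.py .425 -.052 .034; python3 look.py wrist w5
```

```text
t 14.5 pos [ 0.4235 -0.0483  0.1665] w 0.0648 F [-0.6 -1.2 -0.4] q6 -0.28
delta cm [-0.41  0.24 13.25] rot deg [-0.38 -0.15  0.09]
```

View pics/w5.png

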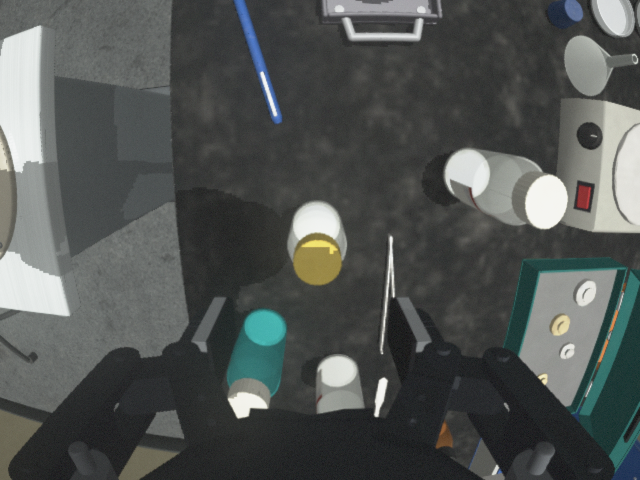

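```bash
python3 - <<'E'
from h import *
im,d,K,R,t=load('w5')
m=mask(im,'yellow',70); k,l,s,ce=cv2.connectedComponentsWithStats(m)
for i in range(1,k):
  if s[i,4]>300: print(s[i],ce[i],fray(*ce[i],K,R,t,.098))
E
```

```text
[ 293  233   49   53 2044] [316.98483366 259.31751468] [ 0.42795951 -0.04901131  0.098     ]
```

>>> {"name": "servo_tool", "arguments": {
  "deltas": [-0.3, 0.2, 1, -0.3, 0, 0, 0, 0, 2, 0, 0, 0, 0, 0, 2, 0, 0, 0, 0, 0, 1.5, 0, 0, 0, 0, 0, 0, 0, 0, 0]
}}

```text
clock: 15.05
position: [0.4264, -0.0501, 0.1003]
ee_rot: [-0.0, 0.705, 0.709, 0.0]
contact_force: [0.7, -0.5, 1.4]
width: 0.0651
```

```bash
python3 go.py .426 -.051 .034
```

```text
t 15.05 pos [ 0.4264 -0.0501  0.1003] w 0.0651 F [ 0.7 -0.5  1.4] q6 -0.29
delta cm [-0.09 -0.04  6.63] rot deg [ 0.   -0.08  0.32]
```

>>> {"name": "servo_tool", "arguments": {
  "deltas": [-0.1, 0, 1, 0, 0, 0.3, 0, 0, 1.5, 0, 0, 0, 0, 0, 1.5, 0, 0, 0, 0, 0, 1.2, 0, 0, 0, 0, 0, 0.5, 0, 0, 0, 0, 0, 0, 0, 0, 0]
}}

```text
clock: 15.65
position: [0.4295, -0.0517, 0.0432]
ee_rot: [0.002, 0.707, 0.707, 0.002]
contact_force: [-0.3, 0.6, 0.5]
width: 0.065
```

```bash
python3 go.py .426 -.051 .034
```

```text
t 15.65 pos [ 0.4295 -0.0517  0.0432] w 0.065 F [-0.3  0.6  0.5] q6 -0.28
delta cm [ 0.07 -0.35  0.92] rot deg [0.33 0.05 0.05]
```

>>> {"name": "servo_tool", "arguments": {
  "deltas": [0, -0.3, 0.5, 0.3, 0, 0, 0, -0.1, 0.4, 0, 0, 0, 0, 0, 0, 0, 0, 0]
}}

```text
clock: 15.95
position: [0.4264, -0.0521, 0.0348]
ee_rot: [0.002, 0.707, 0.707, 0.0]
contact_force: [-0.2, -0.4, -0.5]
width: 0.0648
```

```bash
python3 go.py .426 -.051 .034
```

```text
t 15.95 pos [ 0.4264 -0.0521  0.0348] w 0.0648 F [-0.2 -0.4 -0.5] q6 -0.28
delta cm [ 0.11 -0.04  0.08] rot deg [0.16 0.1  0.06]
```

>>> {"name": "servo_tool", "arguments": {
  "deltas": [0, 0, 0, 0, 0, 0, 0, 0, 0, 0, 0, 0, 0, 0, 0, 0, 0, 0, 0, 0, 0, 0, 0, 0, 0, 0, 0, 0, 0, 0, 0, 0, 0, 0, 0, 0, 0, 0, 0, 0, 0, 0, 0, 0, 0, 0, 0, 0],
  "jaw": 3.0
}}

```text
clock: 16.75
position: [0.4267, -0.0522, 0.0354]
ee_rot: [0.002, 0.707, 0.707, 0.001]
contact_force: [0.8, 0.3, -1.0]
width: 0.0404
```

>>> {"name": "servo_tool", "arguments": {
  "deltas": [0, 0, -1, 0, 0, 0, 0, 0, -2, 0, 0, 0, 0, 0, -2.5, 0, 0, 0, 0, 0, -2.5, 0, 0, 0, 0, 0, -2.5, 0, 0, 0, 0, 0, -2.5, 0, 0, 0, 0, 0, -1.5, 0, 0, 0, 0, 0, 0, 0, 0, 0]
}}

```text
clock: 17.55
position: [0.4252, -0.0516, 0.1901]
ee_rot: [0.002, 0.707, 0.707, 0.001]
contact_force: [-0.2, 0.1, -1.4]
width: 0.0406
```

```bash
python3 go.py .4745 .175 .19
```

```text
t 17.55 pos [ 0.4252 -0.0516  0.1901] w 0.0406 F [-0.2  0.1 -1.4] q6 -0.28
delta cm [ 2.265e+01  4.950e+00 -2.000e-02] rot deg [0.27 0.13 0.06]
```

>>> {"name": "servo_tool", "arguments": {
  "deltas": [1.5, 0.4, 0, 0, 0, 0, 2.5, 0.6, 0, 0, 0, 0, 3, 0.8, 0, 0, 0, 0, 3, 0.8, 0, 0, 0, 0, 3, 0.8, 0, 0, 0, 0, 3, 0.8, 0, 0, 0, 0, 2.5, 0.7, 0, 0, 0, 0, 2, 0.5, 0, 0, 0, 0, 1, 0, 0, 0, 0, 0, 0, 0, 0, 0, 0, 0]
}}

```text
clock: 18.55
position: [0.476, 0.1704, 0.184]
ee_rot: [0.0, 0.708, 0.706, -0.004]
contact_force: [0.1, -0.0, -1.0]
width: 0.0409
```

```bash
python3 go.py .4745 .175 .1
```

```text
t 18.55 pos [0.476  0.1704 0.184 ] w 0.0409 F [ 0.1 -0.  -1. ] q6 0.21
delta cm [ 0.5  -0.11  8.4 ] rot deg [-0.27  0.3  -0.1 ]
```

>>> {"name": "servo_tool", "arguments": {
  "deltas": [0.4, 0, 1, -0.3, 0.3, 0, 0, 0, 2, 0, 0, 0, 0, 0, 2.5, 0, 0, 0, 0, 0, 2, 0, 0, 0, 0, 0, 0.7, 0, 0, 0, 0, 0, 0, 0, 0, 0]
}}

```text
clock: 19.15
position: [0.4735, 0.1684, 0.0992]
ee_rot: [0.001, 0.708, 0.706, -0.002]
contact_force: [-0.4, 0.5, -0.6]
width: 0.0408
```

```bash
python3 go.py .4745 .1745 .047; python3 look.py scene s4 120 130 320 280
```

```text
t 19.15 pos [0.4735 0.1684 0.0992] w 0.0408 F [-0.4  0.5 -0.6] q6 0.21
delta cm [0.64 0.1  5.21] rot deg [-0.08  0.27 -0.21]
```

View pics/s4.png

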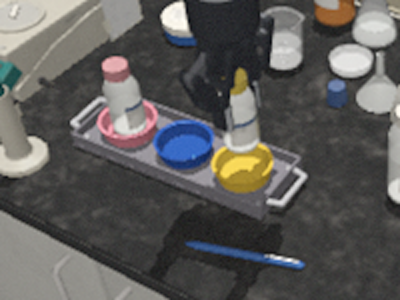

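Pink stands upright in its cup at crop (125,100). The yellow bottle hangs above the yellow cup at (240,125). I correct by 6 mm and lower it.

>>> {"name": "servo_tool", "arguments": {
  "deltas": [0.6, 0.1, 0, 0, 0.3, -0.2, 0, 0, 1.5, 0, 0, 0, 0, 0, 1.5, 0, 0, 0, 0, 0, 0.5, 0, 0, 0, 0, 0, 0, 0, 0, 0]
}}

```text
clock: 19.7
position: [0.48, 0.1762, 0.0693]
ee_rot: [0.002, 0.707, 0.707, 0.006]
contact_force: [0.4, 0.0, -0.7]
width: 0.0408
```

```bash
python3 go.py .4745 .1745 .047
```

```text
t 19.7 pos [0.48   0.1762 0.0693] w 0.0408 F [ 0.4  0.  -0.7] q6 0.21
delta cm [-0.18 -0.58  2.23] rot deg [ 0.66 -0.25 -0.02]
```

>>> {"name": "servo_tool", "arguments": {
  "deltas": [-0.2, -0.5, 0, 0.6, -0.3, 0, 0, 0, 0.5, 0, 0, 0, 0, 0, 0, 0, 0, 0]
}}

```text
clock: 20.0
position: [0.4762, 0.1746, 0.0661]
ee_rot: [0.002, 0.707, 0.707, 0.001]
contact_force: [-0.9, -0.3, -0.2]
width: 0.0407
```

```bash
python3 go.py .4745 .1745 .047
```

```text
t 20.0 pos [0.4762 0.1746 0.0661] w 0.0407 F [-0.9 -0.3 -0.2] q6 0.22
delta cm [-0.   -0.17  1.91] rot deg [ 0.23  0.02 -0.  ]
```

>>> {"name": "servo_tool", "arguments": {
  "deltas": [0, -0.2, 0.6, 0.2, 0, 0, 0, 0, 0.7, 0, 0, 0, 0, 0, 0.5, 0, 0, 0, 0, 0, 0.2, 0, 0, 0, 0, 0, 0, 0, 0, 0]
}}

```text
clock: 20.5
position: [0.4752, 0.175, 0.0475]
ee_rot: [0.001, 0.707, 0.707, 0.001]
contact_force: [0.7, 0.2, -1.2]
width: 0.0407
```

```bash
python3 go.py .4745 .1745 .047
```

```text
t 20.5 pos [0.4752 0.175  0.0475] w 0.0407 F [ 0.7  0.2 -1.2] q6 0.22
delta cm [-0.05 -0.07  0.05] rot deg [ 0.18 -0.03 -0.01]
```

>>> {"name": "servo_tool", "arguments": {
  "deltas": [0, 0, 0.2, 0, 0, 0, 0, 0, 0.2, 0, 0, 0, 0, 0, 0, 0, 0, 0]
}}

```text
clock: 20.8
position: [0.4756, 0.1752, 0.0478]
ee_rot: [0.001, 0.707, 0.707, 0.002]
contact_force: [0.1, 0.1, -0.8]
width: 0.0404
```

>>> {"name": "servo_tool", "arguments": {
  "deltas": [0, 0, 0, 0, 0, 0, 0, 0, 0, 0, 0, 0, 0, 0, 0, 0, 0, 0, 0, 0, 0, 0, 0, 0, 0, 0, 0, 0, 0, 0],
  "jaw": 6.5
}}

```text
clock: 21.3
position: [0.4755, 0.1751, 0.0463]
ee_rot: [0.001, 0.707, 0.707, 0.002]
contact_force: [-0.1, 0.3, -0.9]
width: 0.0648
```

>>> {"name": "servo_tool", "arguments": {
  "deltas": [0, 0, -1, 0, 0, 0, 0, 0, -2, 0, 0, 0, 0, 0, -2.5, 0, 0, 0, 0, 0, -2.5, 0, 0, 0, 0, 0, -2.5, 0, 0, 0, 0, 0, -2.5, 0, 0, 0, 0, 0, -1, 0, 0, 0, 0, 0, 0, 0, 0, 0]
}}

```text
clock: 22.1
position: [0.4745, 0.1749, 0.1945]
ee_rot: [0.001, 0.707, 0.707, 0.001]
contact_force: [0.4, -0.1, 0.2]
width: 0.0649
```

```bash
python3 go.py .43 -.323 .19; python3 look.py scene s5
```

```text
t 22.1 pos [0.4745 0.1749 0.1945] w 0.0649 F [ 0.4 -0.1  0.2] q6 0.22
delta cm [-49.79  -4.44   0.4 ] rot deg [ 0.18 -0.04 -0.01]
```

View pics/s5.png

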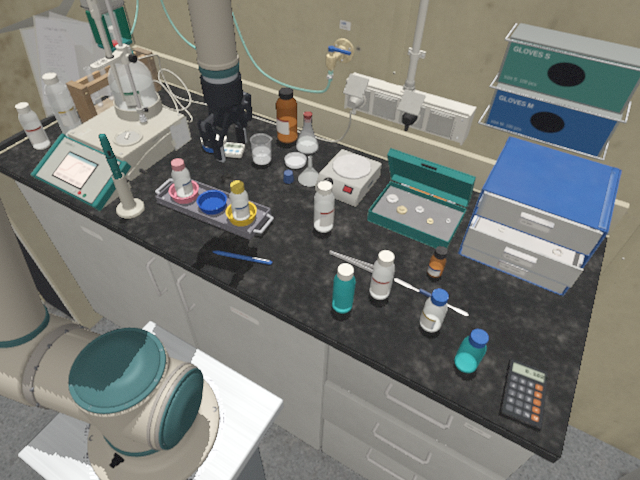

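Pink (180,180) and yellow (239,203) stand upright in their cups and the rest is unmoved. Now blue at (433,310).

>>> {"name": "servo_tool", "arguments": {
  "deltas": [-2, -0.1, 0, 0, 0, 0, -3, -0.2, -0.2, 0, 0, 0, -3.5, -0.2, -0.2, 0, 0, 0, -3.5, -0.2, -0.2, 0, 0, 0, -3.5, -0.2, -0.2, 0, 0, 0, -3.5, -0.2, -0.2, 0, 0, 0, -3.5, -0.2, -0.2, 0, 0, 0, -3.5, -0.2, -0.2, 0, 0, 0, -3.5, -0.2, -0.2, 0, 0, 0, -3.5, -0.2, -0.2, 0, 0, 0, -3.5, -0.2, -0.2, 0, 0, 0, -3.5, -0.2, 0, 0, 0, 0, -3.5, -0.2, 0, 0, 0, 0, -2.5, 0, 0, 0, 0, 0, -1.5, 0, 0, 0, 0, 0, 0, 0, 0, 0, 0, 0, 0, 0, 0, 0, 0, 0]
}}

```text
clock: 23.85
position: [0.4354, -0.3127, 0.1855]
ee_rot: [-0.022, 0.706, 0.708, -0.007]
contact_force: [-0.6, -0.2, 0.5]
width: 0.065
```

```bash
python3 go.py .429 -.323 .15
```

```text
t 23.85 pos [ 0.4354 -0.3127  0.1855] w 0.065 F [-0.6 -0.2  0.5] q6 -0.74
delta cm [-1.1  -0.5   3.55] rot deg [-2.32 -1.2   0.12]
```

>>> {"name": "servo_tool", "arguments": {
  "deltas": [-0.6, -0.3, 0, -2.2, -1.2, 0, -0.4, -0.2, 0.8, 0, 0, 0, 0, 0, 1, 0, 0, 0, 0, 0, 0, 0, 0, 0]
}}

```text
clock: 24.25
position: [0.4304, -0.3173, 0.1651]
ee_rot: [-0.003, 0.705, 0.709, 0.0]
contact_force: [-0.2, 0.9, -0.2]
width: 0.065
```

```bash
python3 go.py .43 -.323 .034; python3 look.py wrist w6; python3 - <<'E'
from h import *
im,d,K,R,t=load('w6')
m=mask(im,'blue',70); k,l,s,ce=cv2.connectedComponentsWithStats(m)
for i in range(1,k):
  if s[i,4]>300: print(s[i],ce[i],fray(*ce[i],K,R,t,.098))
E
```

```text
t 24.25 pos [ 0.4304 -0.3173  0.1651] w 0.065 F [-0.2  0.9 -0.2] q6 -0.77
delta cm [-0.62  0.   13.11] rot deg [-0.2  -0.26  0.36]
[382 173  12  58 415] [387.83373494 201.84819277] [ 0.47588833 -0.28181003  0.098     ]
[ 530  217  110   56 2955] [599.11878173 237.26091371] [ 0.64450396 -0.30143261  0.098     ]
[ 287  238   50   52 2008] [311.55976096 264.07221116] [ 0.43180703 -0.32049037  0.098     ]
[569 265  70 146 436] [603.69724771 321.89449541] [ 0.67721817 -0.37500291  0.098     ]
[ 224  354   42   43 1305] [245.30957854 376.49348659] [ 0.38545588 -0.40678343  0.098     ]
[ 611  415   29   65 1142] [628.56304729 455.99824869] [ 0.85533747 -0.60157159  0.098     ]
```

View pics/w6.png

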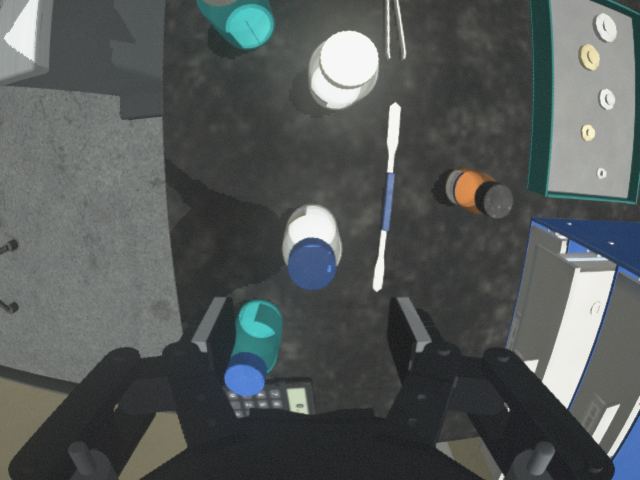

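The blue cap on the white bottle is at (312,264), centred between the fingers. The brush at column 388 lies low and the turquoise bottle is clear of the jaws. Descending.

>>> {"name": "servo_tool", "arguments": {
  "deltas": [-0.5, 0, 1, -0.2, -0.3, 0.3, 0, 0, 2, 0, 0, 0, 0, 0, 2, 0, 0, 0, 0, 0, 1.5, 0, 0, 0, 0, 0, 0, 0, 0, 0]
}}

```text
clock: 24.8
position: [0.4329, -0.3236, 0.0975]
ee_rot: [0.003, 0.706, 0.708, -0.0]
contact_force: [-0.3, 1.0, 0.2]
width: 0.0649
```

```bash
python3 go.py .43 -.322 .034
```

```text
t 24.8 pos [ 0.4329 -0.3236  0.0975] w 0.0649 F [-0.3  1.   0.2] q6 -0.77
delta cm [ 0.19 -0.31  6.35] rot deg [0.18 0.24 0.12]
```

>>> {"name": "servo_tool", "arguments": {
  "deltas": [0.2, -0.3, 0.8, 0.2, 0.2, 0, 0, 0, 1.5, 0, 0, 0, 0, 0, 1.5, 0, 0, 0, 0, 0, 1.2, 0, 0, 0, 0, 0, 0.5, 0, 0, 0, 0, 0, 0, 0, 0, 0]
}}

```text
clock: 25.4
position: [0.4315, -0.3234, 0.0419]
ee_rot: [0.002, 0.706, 0.708, -0.0]
contact_force: [-0.1, 0.6, -0.5]
width: 0.0652
```

```bash
python3 go.py .43 -.322 .034
```

```text
t 25.4 pos [ 0.4315 -0.3234  0.0419] w 0.0652 F [-0.1  0.6 -0.5] q6 -0.77
delta cm [ 0.15 -0.15  0.79] rot deg [0.16 0.23 0.12]
```

>>> {"name": "servo_tool", "arguments": {
  "deltas": [0.1, -0.2, 0.5, 0.2, 0.2, 0.1, 0, 0, 0.3, 0, 0, 0, 0, 0, 0, 0, 0, 0]
}}

```text
clock: 25.7
position: [0.4302, -0.3232, 0.0348]
ee_rot: [0.001, 0.707, 0.707, -0.0]
contact_force: [0.7, -0.3, -0.4]
width: 0.0651
```

>>> {"name": "servo_tool", "arguments": {
  "deltas": [0, 0, 0, 0, 0, 0, 0, 0, 0, 0, 0, 0, 0, 0, 0, 0, 0, 0, 0, 0, 0, 0, 0, 0, 0, 0, 0, 0, 0, 0, 0, 0, 0, 0, 0, 0, 0, 0, 0, 0, 0, 0, 0, 0, 0, 0, 0, 0],
  "jaw": 3.0
}}

```text
clock: 26.5
position: [0.4305, -0.3235, 0.0355]
ee_rot: [0.002, 0.707, 0.707, -0.0]
contact_force: [-0.0, -0.1, 0.2]
width: 0.0409
```

>>> {"name": "servo_tool", "arguments": {
  "deltas": [0, 0, -1, 0, 0, 0, 0, 0, -2, 0, 0, 0, 0, 0, -2.5, 0, 0, 0, 0, 0, -2.5, 0, 0, 0, 0, 0, -2.5, 0, 0, 0, 0, 0, -2.5, 0, 0, 0, 0, 0, -2.5, 0, 0, 0, 0, 0, -1.5, 0, 0, 0, 0, 0, 0, 0, 0, 0]
}}

```text
clock: 27.4
position: [0.4292, -0.3219, 0.2163]
ee_rot: [0.002, 0.707, 0.707, -0.0]
contact_force: [0.4, 0.3, -1.7]
width: 0.0406
```

```bash
python3 go.py .4695 .2595 .2
```

```text
t 27.4 pos [ 0.4292 -0.3219  0.2163] w 0.0406 F [ 0.4  0.3 -1.7] q6 -0.77
delta cm [58.14  4.05  1.46] rot deg [0.11 0.18 0.02]
```

>>> {"name": "servo_tool", "arguments": {
  "deltas": [1.5, 0.2, -0.2, 0, 0, 0, 2.5, 0.3, -0.2, 0, 0, 0, 3.2, 0.3, -0.2, 0, 0, 0, 3.2, 0.3, -0.2, 0, 0, 0, 3.2, 0.3, -0.2, 0, 0, 0, 3.2, 0.3, -0.2, 0, 0, 0, 3.2, 0.3, -0.2, 0, 0, 0, 3.2, 0.3, -0.2, 0, 0, 0, 3.2, 0.3, -0.2, 0, 0, 0, 3.2, 0.3, -0.2, 0, 0, 0, 3.2, 0.3, -0.2, 0, 0, 0, 3.2, 0.3, -0.2, 0, 0, 0, 3.2, 0.3, -0.2, 0, 0, 0, 3.2, 0.3, -0.2, 0, 0, 0, 3.2, 0.2, -0.2, 0, 0, 0, 3.2, 0.2, 0, 0, 0, 0, 2.5, 0, 0, 0, 0, 0, 1.5, 0, 0, 0, 0, 0, 0, 0, 0, 0, 0, 0, 0, 0, 0, 0, 0, 0]
}}

```text
clock: 29.4
position: [0.4501, 0.2454, 0.2295]
ee_rot: [-0.02, 0.706, 0.708, -0.012]
contact_force: [0.3, -0.1, -1.8]
width: 0.0405
```

```bash
python3 go.py .4695 .2595 .12
```

```text
t 29.4 pos [0.4501 0.2454 0.2295] w 0.0405 F [ 0.3 -0.1 -1.8] q6 0.34
delta cm [ 1.28  2.43 10.87] rot deg [-2.53 -0.66  0.21]
```

>>> {"name": "servo_tool", "arguments": {
  "deltas": [0.7, 1, 0, -2.4, -0.6, 0.2, 0.6, 1, 0, 0, 0, 0, 0, 0, 2, 0, 0, 0, 0, 0, 2.5, 0, 0, 0, 0, 0, 2, 0, 0, 0, 0, 0, 1, 0, 0, 0, 0, 0, 0, 0, 0, 0]
}}

```text
clock: 30.1
position: [0.4712, 0.2535, 0.1508]
ee_rot: [-0.001, 0.709, 0.705, -0.003]
contact_force: [0.2, 0.3, -0.5]
width: 0.0408
```

```bash
python3 go.py .4695 .2595 .08; python3 look.py wrist w7
```

```text
t 30.1 pos [0.4712 0.2535 0.1508] w 0.0408 F [ 0.2  0.3 -0.5] q6 0.37
delta cm [ 0.61 -0.14  7.08] rot deg [-0.31  0.12 -0.31]
```

View pics/w7.png

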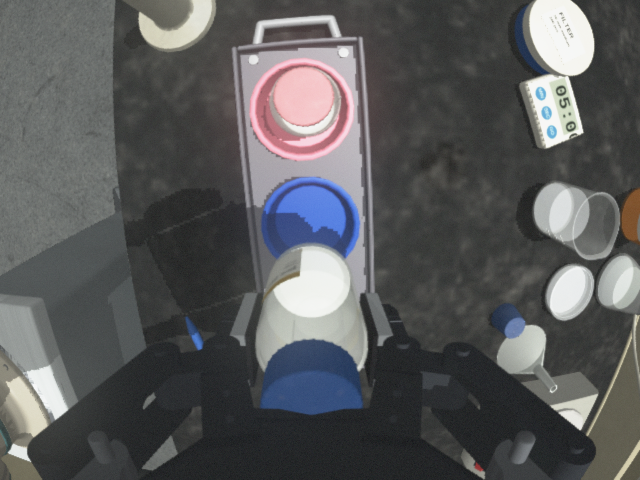

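The blue bottle is lined up with the blue cup ((311,220)) in x and needs 6 mm more in y. Pink is seated at (303,105).

>>> {"name": "servo_tool", "arguments": {
  "deltas": [0.6, -0.1, 0, -0.3, 0.1, -0.3, 0, 0, 1.5, 0, 0, 0, 0, 0, 2, 0, 0, 0, 0, 0, 2, 0, 0, 0, 0, 0, 0.5, 0, 0, 0, 0, 0, 0, 0, 0, 0]
}}

```text
clock: 30.75
position: [0.4769, 0.2637, 0.0975]
ee_rot: [0.003, 0.707, 0.707, 0.008]
contact_force: [-0.3, 1.2, -1.1]
width: 0.0407
```

```bash
python3 go.py .4695 .2595 .0475
```

```text
t 30.75 pos [0.4769 0.2637 0.0975] w 0.0407 F [-0.3  1.2 -1.1] q6 0.38
delta cm [-0.45 -0.82  4.99] rot deg [ 0.93 -0.42  0.01]
```

>>> {"name": "servo_tool", "arguments": {
  "deltas": [-0.4, -0.7, 0, 0.9, -0.4, 0, 0, 0, 0.8, 0, 0, 0, 0, 0, 0.8, 0, 0, 0, 0, 0, 0, 0, 0, 0]
}}

```text
clock: 31.15
position: [0.4715, 0.2605, 0.0838]
ee_rot: [0.001, 0.707, 0.707, 0.003]
contact_force: [-0.6, -0.4, -2.2]
width: 0.0412
```

```bash
python3 go.py .4695 .2595 .0475
```

```text
t 31.15 pos [0.4715 0.2605 0.0838] w 0.0412 F [-0.6 -0.4 -2.2] q6 0.37
delta cm [-0.11 -0.22  3.62] rot deg [ 0.3  -0.13  0.03]
```

>>> {"name": "servo_tool", "arguments": {
  "deltas": [-0.1, -0.2, 0.7, 0.3, -0.1, 0, 0, 0, 1, 0, 0, 0, 0, 0, 1, 0, 0, 0, 0, 0, 0.6, 0, 0, 0, 0, 0, 0, 0, 0, 0]
}}

```text
clock: 31.65
position: [0.4694, 0.2594, 0.0475]
ee_rot: [-0.0, 0.707, 0.707, -0.0]
contact_force: [-1.0, -0.5, -0.7]
width: 0.0409
```

```bash
python3 go.py .4695 .2595 .0475
```

```text
t 31.65 pos [0.4694 0.2594 0.0475] w 0.0409 F [-1.  -0.5 -0.7] q6 0.37
delta cm [0.01 0.01 0.  ] rot deg [-0.04 -0.02  0.01]
```

>>> {"name": "servo_tool", "arguments": {
  "deltas": [0, 0, 0.2, 0, 0, 0, 0, 0, 0.2, 0, 0, 0, 0, 0, 0, 0, 0, 0]
}}

```text
clock: 31.95
position: [0.4698, 0.2597, 0.0483]
ee_rot: [-0.0, 0.707, 0.707, 0.001]
contact_force: [0.5, 0.6, -1.4]
width: 0.0405
```

>>> {"name": "servo_tool", "arguments": {
  "deltas": [0, 0, 0, 0, 0, 0, 0, 0, 0, 0, 0, 0, 0, 0, 0, 0, 0, 0, 0, 0, 0, 0, 0, 0, 0, 0, 0, 0, 0, 0],
  "jaw": 6.5
}}

```text
clock: 32.45
position: [0.471, 0.2602, 0.0488]
ee_rot: [0.0, 0.707, 0.707, 0.002]
contact_force: [-0.4, 0.3, 0.2]
width: 0.0651
```

>>> {"name": "servo_tool", "arguments": {
  "deltas": [0, 0, -1, 0, 0, 0, 0, 0, -2, 0, 0, 0, 0, 0, -2.5, 0, 0, 0, 0, 0, -2.5, 0, 0, 0, 0, 0, -2.5, 0, 0, 0, 0, 0, -2.5, 0, 0, 0, 0, 0, -2, 0, 0, 0, 0, 0, 0, 0, 0, 0]
}}

```text
clock: 33.25
position: [0.4702, 0.2598, 0.208]
ee_rot: [0.0, 0.707, 0.707, 0.002]
contact_force: [-0.7, 0.4, -0.5]
width: 0.065
```

>>> {"name": "servo_tool", "arguments": {
  "deltas": [-2, -2, -0.5, 0, 0, 0, -3, -2, -0.5, 0, 0, 0, -3, -2, -0.5, 0, 0, 0, -3, -2, 0, 0, 0, 0, -3, -2, 0, 0, 0, 0, -3, -2, 0, 0, 0, 0, -2, -1, 0, 0, 0, 0, 0, 0, 0, 0, 0, 0]
}}

```text
clock: 34.05
position: [0.3322, 0.0642, 0.218]
ee_rot: [-0.001, 0.706, 0.708, -0.0]
contact_force: [0.3, -0.2, -0.9]
width: 0.0651
```

```bash
python3 look.py top t8; python3 look.py scene s8; python3 go.py .43 .1 .2; python3 - <<'E'
from h import *
for n in ('t8','s8'):
    im,d,K,R,t=load(n); P=cloud(d,K,R,t)
    m=((P[...,2]>.06)&(P[...,2]<.14)&(d>0)&(P[...,0]>.3)&(P[...,0]<.66)&(P[...,1]<.4)&(P[...,1]>-.5)).astype(np.uint8)
    k,l,s,ce=cv2.connectedComponentsWithStats(m)
    for i in range(1,k):
        if s[i,4]<60: continue
        q=P[l==i]; zt=np.percentile(q[:,2],95); top=q[np.abs(q[:,2]-zt)<.005]
        print(n,ce[i].round(),'z',zt.round(3),'mid',((np.percentile(top[:,:2],3,0)+np.percentile(top[:,:2],97,0))/2).round(4),im[l==i][np.abs(q[:,2]-zt)<.005].mean(0).round())
im=load('s8')[0]; cv2.imwrite('pics/s8c.png',cv2.resize(im[140:260,130:330],None,fx=3,fy=3,interpolation=cv2.INTER_CUBIC)[:,:,::-1])
E
```

```text
t 34.15 pos [0.334  0.0657 0.2182] w 0.0649 F [ 0.6 -0.5  0.8] q6 -0.02
delta cm [3.37 9.62 1.83] rot deg [-0.03 -0.12  0.31]
t8 [484. 165.] z 0.129 mid [ 0.6291 -0.4001] [152. 151. 153.]
t8 [303. 195.] z 0.129 mid [ 0.5575 -0.0046] [244. 243. 242.]
t8 [429. 195.] z 0.076 mid [ 0.5605 -0.2821] [81. 79. 78.]
t8 [220. 228.] z 0.111 mid [0.4785 0.1762] [244. 233. 137.]
t8 [181. 234.] z 0.111 mid [0.4709 0.2606] [ 96. 133. 210.]
t8 [141. 235.] z 0.11 mid [0.4683 0.3461] [237. 179. 183.]
t8 [395. 244.] z 0.118 mid [ 0.4494 -0.2025] [244. 244. 241.]
t8 [372. 277.] z 0.119 mid [ 0.3794 -0.1516] [245. 244. 242.]
t8 [491. 275.] z 0.099 mid [ 0.3832 -0.4089] [ 82. 117. 188.]
s8 [179. 172.] z 0.111 mid [0.4644 0.3435] [208. 156. 159.]
s8 [237. 196.] z 0.11 mid [0.4683 0.1763] [207. 187.  95.]
s8 [324. 199.] z 0.129 mid [ 0.5538 -0.0063] [230. 226. 217.]
s8 [513. 248.] z 0.136 mid [ 0.6354 -0.4077] [132. 134. 135.]
s8 [440. 252.] z 0.075 mid [ 0.5569 -0.2845] [82. 80. 79.]
s8 [383. 268.] z 0.119 mid [ 0.4453 -0.2046] [235. 231. 221.]
s8 [344. 281.] z 0.119 mid [ 0.375 -0.153] [236. 232. 223.]
s8 [475. 344.] z 0.099 mid [ 0.379  -0.4114] [ 80. 123. 186.]
```

View pics/s8.png

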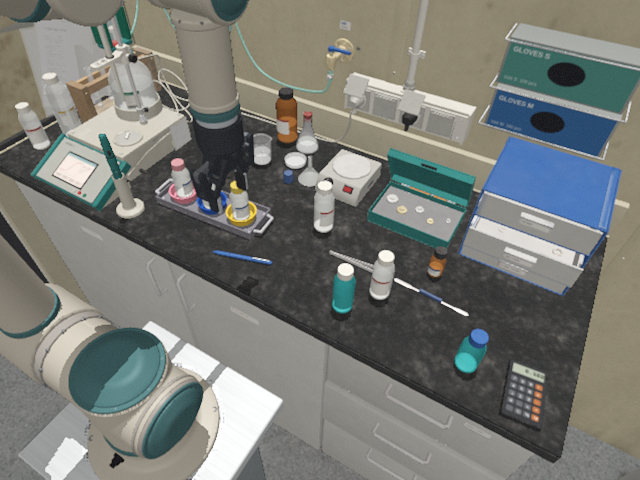

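View pics/t8.png

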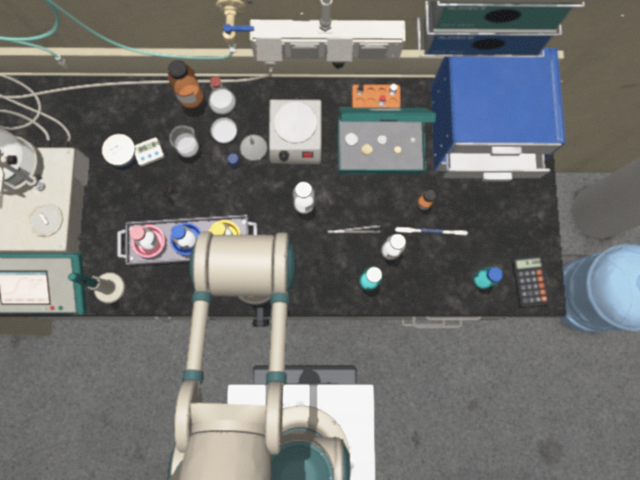

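View pics/s8c.png

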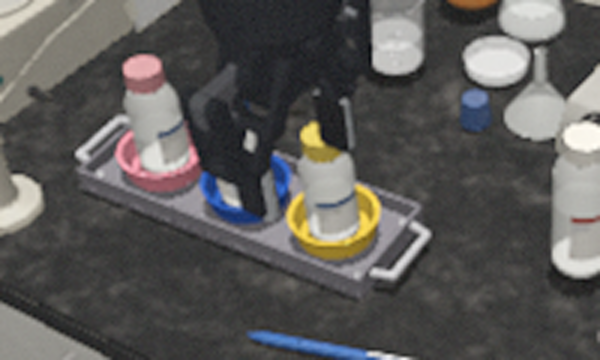

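Cap tops are at 0.110 to 0.111 m, which matches 98 mm on the 12 mm floor, and the others haven't moved. The gripper hides the blue bottle at (210,190) in the scene view, so I move aside and look once more.

>>> {"name": "servo_tool", "arguments": {
  "deltas": [-2, 0, -0.5, 0, 0, 0, -3, 0, -0.5, 0, 0, 0, -3, 0, -0.5, 0, 0, 0, -3, 0, -0.5, 0, 0, 0, -3, 0, 0, 0, 0, 0, -3, 0, 0, 0, 0, 0, -2, 0, 0, 0, 0, 0, 0, 0, 0, 0, 0, 0]
}}

```text
clock: 34.95
position: [0.3459, -0.1258, 0.2369]
ee_rot: [-0.001, 0.7, 0.714, 0.004]
contact_force: [-0.1, 0.5, -0.0]
width: 0.0649
```

```bash
python3 go.py .43 .1 .2;python3 look.py scene s9 130 140 330 260
```

```text
t 34.95 pos [ 0.3459 -0.1258  0.2369] w 0.0649 F [-0.1  0.5 -0. ] q6 -0.57
delta cm [22.39  8.83  3.89] rot deg [ 0.25 -0.41  1.09]
```

View pics/s9.png

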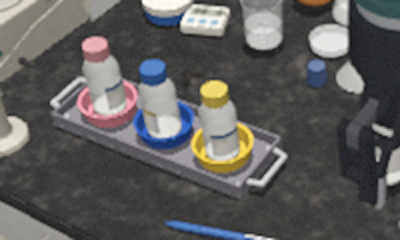

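All three stand upright in matching cups: pink (97,80), blue (155,100), yellow (217,125). Handing in.

```bash
python3 -c "
from rig import manip
print(manip.sign_off())"
```

```text
the job is handed in; nothing more can be done
None
```

I placed the pink, yellow and blue buffer bottles, in that order, in the holders matching their caps. I handed the job in at about 35 s with the gripper well clear.

- **Seating:** The last top view put all three cap tops at 0.110–0.111 m, which is a 98 mm bottle on the 12 mm floor. The last scene view shows all three upright. The gripper hid the blue bottle in one scene view, so I moved it aside and looked again.
- **Other bottles:** The two white-capped samples, the amber bottle and both turquoise look-alikes measured within about 1 mm of where they started.
- **Disagreements:** The top and scene cameras differed by 2–4 mm on most positions, and by 10 mm in x on the placed yellow cap. At set-down the force reading did not clearly show floor contact. I judged contact from the arm no longer sinking and from the cap heights.

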